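# Catch the incubation box's lid and lower it shut

### The arm

A 6-joint arm with a two-finger parallel gripper is mounted at the origin on the work surface. World frame = base frame: x ahead of the robot, y to its left, z up, the work surface at z = 0. Lengths are in m, angles in rad, forces in N, time in s.
With the tool pointing down it reaches from about 0.3 to 0.75 m from the base axis. Payload 8.5 kg.
Tool frame: the origin (TCP) lies at the very end of the fingers, on their centre line; the grasp point (between the pads) lies 19 mm behind it; z points along the fingers, y is the line along which they close (so a half turn about z gives the same grasp; the last joint's range is limited). The gripper opens to 85 mm and grips with 20 to 120 N. Pads are 22 mm wide; open, the fingers measure 114 mm over their backs; the gripper's body (76 mm by 85 mm) begins 54 mm behind the grasp point. The pads swing forward as they close: fully open they stand 13 mm farther back than shut.
Start: joints at [1.063, 0.381, 1.297, -0, 1.464, -0.215], TCP at [0.159, 0.527, 0.231] pointing down, gripper open.
Joint ranges: [-3.11, 3.11], [-0.89, 2.33], [0.22, 2.48], [-1.42, 4.56], [0.17, 2.85], [-2.88, 2.88]. Speed limits (rad/s): [2.39, 2.39, 3.14, 3.14, 3.14, 3.14].

### API

Orientations are given as a 3x3 rotation matrix whose columns are the frame's x, y, z axes.
In Python, from workcell import monitor, optics, ticket gives the robot as it stands. The module is installed in compiled form; this text tells all that it offers.
- The arm moves only by the tool play_rows, never from a script. Its arguments are lists of equal length, an entry for each row: "delta_rot": the turn, a rotation vector about the tool's x, y, z in units of 5 degrees (1.0 is 5 degrees), a list of three; "travel": the shift along the tool's x, y, z in units of 30 mm (1.0 is 30 mm), a list of three; "gripper": the finger opening in mm, from 0 to 85.4. A call has 1 to 12 rows; each row is the pose to reach, as a shift and turn from the pose commanded when the call began, along the tool's axes at that moment; what a row does not reach only later rows make up. A row lasts 1/8 s, in which the tool goes at most 62.5 mm and 10.7 degrees, less where a joint would pass 70% of its speed; a pose out of reach is approached as far as the arm can. A call with a gripper value outside its range is refused whole. The fingers move at their own pace and stop on an object; the grip force is fixed at half the most. Time passes only in rows, so rows that repeat a pose let the fingers close. It gives the time, the measured TCP pose, the force, the opening and the grip force at its end, in the units of the state.
- monitor.get_obs(): the state, without advancing time (a new reading comes with each control period).
- optics.read_camera(name): name is "side" or "top"; returns (picture, depth): 420x560x3 uint8, blue, green, red; 420x560 float32, m along the optical axis (not along the pixel's ray), 0 where there is no reading.
- optics.camera_info(name): a dict with "camera_matrix" (3x3 intrinsics, pixels), "k1" (the pictures are not rectified: a ray, as slopes to the right and down, at radius r is drawn at 1 + k1 r^2 times it, then the intrinsics apply), "R" (3x3) and "t" (3): a world point X has camera coordinates R X + t. Camera axes: x right, y down, z forward; pixel columns grow to the right and rows downward; lengths in m; the calibration is good to about 2 mm. A picture is of the moment at which its call begins. camera_info takes no time and is no camera call.
- ticket.job_done(): hands the job in; it is judged then, once.
The state is a dict: "t": time; "q": joint angles; "qvel": joint speeds; "effort": joint torques, N m; "eef_pos": TCP position; "tcp_rot": TCP orientation; "contact_force": force on the tool from outside, world axes, zero at the start; "moment": the same for the moment, N m; "grip_width": finger opening in m; "grasp_force": force on a finger pad.
Only numpy, scipy, OpenCV 4.12 (cv2) and the standard library are available. Lean on these libraries where they do the work, as an engineer would, in place of code of your own. Each camera call takes 0.05 s, during which the arm holds its last target. There are 200 camera calls.

### The job

The clear incubation box for the microscope stands open, its lid leaning back. Tip the lid forward with a fingertip, catch it from below on a finger as it falls, and lower it gently until it is fully shut, without letting it bang or gripping it. Leave the dish in the box and everything else on the bench where it is, and finish with the hand clear.

Things in the scene. Friction and masses are not known exactly. Their poses are not given: they have to be found in the camera images.
- box: the fixed incubation box: grey floor, clear acrylic walls, aluminium corner posts; 140 (x, front to back) x 150 (y) x 80 mm high, walls 6 mm, inner floor 12 mm above the table. Origin: centre of its underside, on the table; x points from its front to its hinge side, y to the left seen from the front, z up. The front faces the robot (turned up to 0.3 rad)
- hinge (a point): centre of the lid's hinge line, on the top of the box's back wall: 70 mm behind the box's origin (+x of the box) and 80 mm above the table; the hinge line runs along the box's y; same axes as the box
- lid (a joint): lid angle in rad: 0 shut (level on the walls), 1.57 upright, more than that leaning back, away from the robot; stop at 1.85. Starts between 1.60 and 1.70 and stays there by hinge friction. Pushed forward, it stays until somewhere between 1.42 and 1.30, then falls by itself, within a second or two, and bangs at some 1.5 to 3 rad/s if not caught. The edge of the tab moves on an arc of 180 mm radius. The lid weighs about 250 g (+-25 percent): some 1.5 N on a finger under the tab
- tab_edge (a point): middle of the free edge of the lid's pull tab, on the lid's underside (the side facing the box when shut); 180 mm from the hinge line, and 40 mm in front of the box's front wall at 80 mm above the table when shut. Axes of the lid: x from this edge to the hinge, z out of the lid's upper side. The tab is a black plate 80 mm wide (y), 6 mm thick, that stands out 40 mm over the box's front, so a finger below it can let the lid right down and then draw back towards the front
- lid_mid (a point): middle of the lid (black frame, clear pane), half way through its 6 mm thickness, 90 mm from the hinge line; the lid is 150 mm wide and 180 mm long with its tab; axes as for tab_edge
- dish_in: shut glass dish inside the box, 60 mm across, 14 mm high; origin at the centre of its underside; leave it
- dish_out: shut glass dish on the bench, 90 mm across, 18 mm high; origin under its centre; leave it
- vial: black bottle, 32 mm across, 75 mm high; origin under its centre; leave it
- objective: steel microscope objective standing on its thread, 32 mm across, 50 mm high; origin under its centre; leave it
- driver: screwdriver lying on the bench, about 160 mm long; leave it
- slidebox: grey flat slide box, 100 x 85 x 28 mm; origin under its centre; leave it
- beaker: glass beaker, 70 mm across, 85 mm high; origin under its centre; leave it

How it is judged:
By the outcome, as a careful person would: the job done as asked, in the order asked, and still so for the second after the job is handed in, with the robot touching nothing.
It also fails if it takes over 48 s, if anything falls off the work surface, if the arm or the gripper's body presses on something with over 40 N, if the wrist force passes 120 N, or if a joint passes its speed limit or range.

## Working session

There is one attempt and no reset: what is moved stays moved. The work goes in short steps, Python scripts to look and compute and a tool call to move; the robot and the scene stay as the last step left them, time stands still between calls to the robot, and variables do not carry over. Pictures are saved under pics/ and viewed, at most 10 in all, crops included, and the job is handed in when it is done.

Besides the shell and the picture viewer there is one more tool, called by a JSON object that holds its "api" and its "payload". play_rows: Moves the arm, as the interface text tells. Its arguments: {"type":"object","properties":{"delta_rot":{"type":"array"},"travel":{"type":"array"},"gripper":{"type":"array"}},"required":["delta_rot","travel","gripper"]}

```bash
mkdir -p pics
cat > h.py <<'E'
import numpy as np, cv2
from workcell import monitor, optics, ticket
def cam(n):
    i=optics.camera_info(n); return np.array(i["camera_matrix"]),float(i["k1"]),np.array(i["R"]),np.array(i["t"])
def ray(n,u,v):
    K,k,R,t=cam(n); s=np.linalg.solve(K,[u,v,1.])[:2]; x=s.copy()
    for _ in range(20): x=s/(1+k*(x@x))
    return -R.T@t, R.T@np.array([x[0],x[1],1.])
def onz(n,u,v,z):
    o,d=ray(n,u,v); return o+d*(z-o[2])/d[2]
def proj(n,X):
    K,k,R,t=cam(n); c=R@np.array(X)+t; x=c[:2]/c[2]; x=x*(1+k*(x@x)); return (K@[x[0],x[1],1])[:2]
def tri(a,pa,b,pb):
    o1,d1=ray(a,*pa);o2,d2=ray(b,*pb)
    s=np.linalg.lstsq(np.c_[d1,-d2],o2-o1,rcond=None)[0]
    p,q=o1+s[0]*d1,o2+s[1]*d2; return (p+q)/2,np.linalg.norm(p-q)
E
python3 - <<'E'
from h import *
for n in("side","top"):
    p,d=optics.read_camera(n); cv2.imwrite(f"pics/{n}0.png",p); np.save(f"{n}0.npy",d); K,k,R,t=cam(n); print(n,-R.T@t,R[2],K[0,0],k)
o=monitor.get_obs(); print(o["t"],o["eef_pos"],o["tcp_rot"],o["grip_width"])
E
```

```text
side [ 0.20896856 -0.57447418  0.82618892] [ 0.32009227  0.58085145 -0.74843339] 429.00901285800103 -0.028494022138029013
top [4.33953452e-01 8.17818884e-04 1.05247533e+00] [ 0.11260977 -0.01840798 -0.99346876] 389.8151911867786 -0.09393788902857414
0.1 [0.15862192 0.52635976 0.23076114] [[-9.57443892e-01  2.88618756e-01 -6.37944374e-04]
 [ 2.88619328e-01  9.57443233e-01 -1.15723700e-03]
 [ 2.76795222e-04 -1.29211257e-03 -9.99999127e-01]] 0.08543954207305336
```

View pics/side0.png

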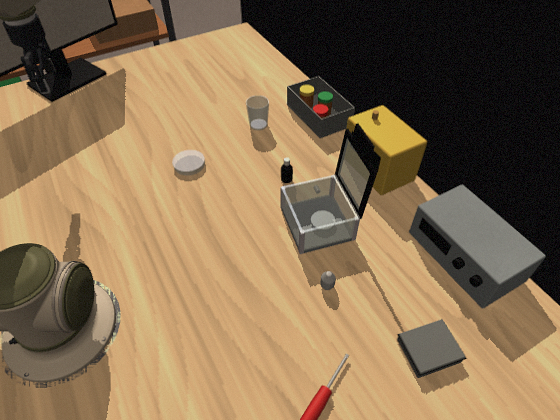

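View pics/top0.png

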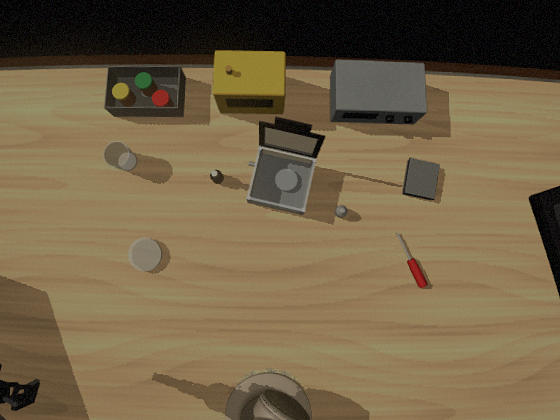

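The views show the box near the middle (top view corners about (248,203), (305,214), (315,158), (258,150)). Its lid is up and tilted back, with the tab around (295,123). The yellow unit stands behind it, and the vial at (217,176) and objective at (341,211) flank it. I'll zoom in next.

Run:
```python
from h import *
a=cv2.imread("pics/top0.png")[105:225,235:355]; b=cv2.imread("pics/side0.png")[115:255,270:390]
a=cv2.resize(a,(480,480),interpolation=cv2.INTER_CUBIC); b=cv2.resize(b,None,fx=4,fy=4,interpolation=cv2.INTER_CUBIC)[:480]
a=cv2.resize(cv2.imread("pics/top0.png")[110:220,240:330],None,fx=4.4,fy=4.4,interpolation=cv2.INTER_CUBIC)
b=cv2.resize(cv2.imread("pics/side0.png")[118:254,274:384],None,fx=3.6,fy=3.6,interpolation=cv2.INTER_CUBIC)
h=max(a.shape[0],b.shape[0]);o=np.zeros((h,a.shape[1]+b.shape[1],3),np.uint8);o[:a.shape[0],:a.shape[1]]=a;o[:b.shape[0],a.shape[1]:]=b
o=np.clip(o*1.5,0,255).astype(np.uint8)
cv2.imwrite("pics/z.png",o);print(o.shape,a.shape)
```

```text
(490, 792, 3) (484, 396, 3)
```

View pics/z.png

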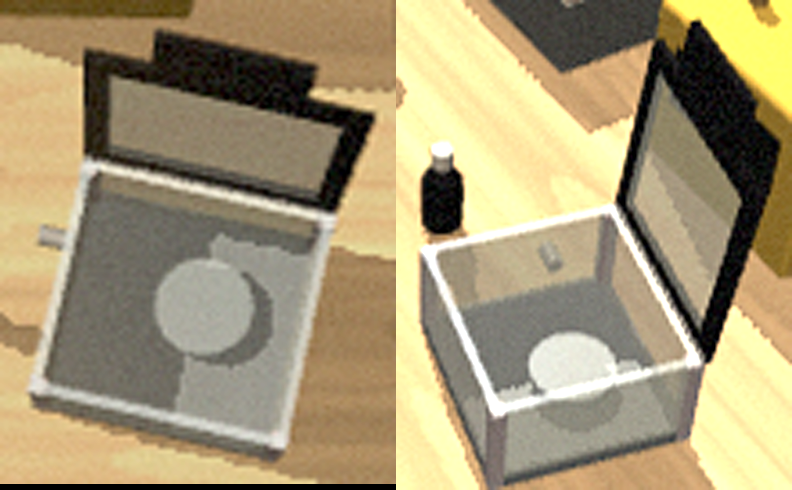

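The zoom gives crisp rim corners and the tab edge. In the top crop the rim corners are (30,392), (281,447), (336,213), (85,162) and the tab edge runs (157,32)–(317,66). In the side crop the rim corners are (424,248), (498,412), (698,358), (615,207) and the tab edge runs (693,22)–(757,100).

```bash
cat >> h.py <<'E'
def top(u,v): return (240+u/4.4-.4,110+v/4.4-.4)
def side(u,v): return (274+(u-396)/3.6-.4,118+v/3.6-.4)
E
python3 - <<'E'
from h import *
T=[(30,392),(281,447),(336,213),(85,162)];S=[(424,248),(498,412),(698,358),(615,207)]
P=[]
for a,b in zip(T,S):
    p=onz("top",*top(*a),.08);q=onz("side",*side(*b),.08);print(p.round(4),q.round(4));P+=[(p+q)/2]
P=np.array(P);c=P.mean(0);x=P[2]+P[3]-P[0]-P[1];y=P[0]+P[3]-P[1]-P[2]
print(c,np.linalg.norm(x)/2,np.linalg.norm(y)/2);ya=np.arctan2(x[1],x[0]);yb=np.arctan2(-y[0],y[1]);print("yaw",ya,yb)
yaw=(ya+yb)/2;ex=np.array([np.cos(yaw),np.sin(yaw),0]);ey=np.array([-ex[1],ex[0],0]);hin=c+.07*ex;print("hinge",hin)
for a,b in [((157,32),(693,22)),((317,66),(757,100))]:
    p,e=tri("top",top(*a),"side",side(*b));d=p-hin;print(p.round(4),e,"local",d@ex,d@ey,d[2],"ang",np.arctan2(d[2],-d@ex),np.hypot(d@ex,d[2]))
E
```

```text
[0.5598 0.0606 0.08  ] [0.5659 0.063  0.08  ]
[ 0.5305 -0.0832  0.08  ] [ 0.5361 -0.0822  0.08  ]
[ 0.6676 -0.1144  0.08  ] [ 0.6687 -0.1076  0.08  ]
[0.6951 0.0319 0.08  ] [0.7002 0.0321 0.08  ]
[ 0.61548692 -0.02496542  0.08      ] 0.13796406934729769 0.14676089823536734
yaw -0.21239730696898904 -0.20257103218367298
hinge [ 0.68398558 -0.03938533  0.08      ]
[ 0.7111 -0.0068  0.2601] 0.001027494017069166 local 0.0198136183269707 0.03750193231878652 0.18009970026827443 ang 1.6803703988240608 0.18118631711012054
[ 0.6965 -0.0842  0.2625] 0.001973254425959632 local 0.021459818432848998 -0.041249563870787695 0.18249289502148902 ang 1.6878513795848211 0.18375032119834528
```

```bash
cat >> h.py <<'E'
from scipy.spatial.transform import Rotation as Ro
yaw=-.207; ex=np.array([np.cos(yaw),np.sin(yaw),0]);ey=np.array([-ex[1],ex[0],0]);ez=np.array([0,0,1.])
hin=np.array([.684,-.0394,.08])
def units(P,R,P0=None,R0=None):
    o=monitor.get_obs(); P0=np.array(o["eef_pos"]) if P0 is None else P0; R0=np.array(o["tcp_rot"]) if R0 is None else R0
    return (Ro.from_matrix(R0.T@R).as_rotvec(degrees=True)/5).round(2), (R0.T@(np.array(P)-P0)/.03).round(2)
def log():
    import json
    o=monitor.get_obs(); open("log.txt","a").write(json.dumps([list(map(float,o["q"])),list(map(float,o["eef_pos"])),np.array(o["tcp_rot"]).tolist()])+"\n"); return o
E
python3 - <<'E'
from h import *
log()
# flip final-like: x=-ex,y=-ez,z=-ey ; 
print(units([.50,.10,.25],np.c_[-ex,-ez,-ey]))
print(units([.50,.10,.25],np.c_[ez,-ex,-ey]), units([.50,.10,.25],np.c_[-ez,ex,-ey]))
D=np.load("top0.npy")
for nm,u,v in [("yellow",250,75),("yel front",282,90),("yel left",218,90),("vial",217,175),("beaker",122,150),("obj",341,210),("greyinst",380,85),("basket",180,75),("dishout",145,254)]:
    o,d=ray("top",u,v);K,k,R,t=cam("top"); z=np.median(D[v-1:v+2,u-1:u+2]); print(nm,(o+d*z).round(3))
E
```

```text
(array([17.97, -0.77, -0.77]), array([-15.  , -10.32,  -0.63]))
(array([ 14.57,  13.36, -14.58]), array([-15.  , -10.32,  -0.63])) (array([ 13.12, -14.3 ,  13.14]), array([-15.  , -10.32,  -0.63]))
yellow [0.86  0.056 0.141]
yel front [ 0.823 -0.024  0.141]
yel left [0.82  0.134 0.14 ]
vial [0.621 0.138 0.067]
beaker [0.695 0.407 0.025]
obj [ 0.538 -0.184  0.05 ]
greyinst [ 0.859 -0.278  0.105]
basket [0.895 0.249 0.063]
dishout [0.416 0.33  0.019]
```

{"api": "play_rows", "payload": {"delta_rot": [[4,0,0],[8,0,0],[12,0,0],[16,0,0],[18,-0.8,-0.8],[18,-0.8,-0.8],[18,-0.8,-0.8],[18,-0.8,-0.8],[18,-0.8,-0.8],[18,-0.8,-0.8],[18,-0.8,-0.8],[18,-0.8,-0.8]], "travel": [[-2,-1,-0.6],[-4,-2,-0.6],[-6,-3,-0.6],[-8,-4,-0.6],[-10,-6,-0.6],[-12,-8,-0.6],[-14,-9,-0.6],[-15,-10.3,-0.6],[-15,-10.3,-0.6],[-15,-10.3,-0.6],[-15,-10.3,-0.6],[-15,-10.3,-0.6]], "gripper": [85,85,85,85,85,85,85,85,85,85,85,85]}}

```text
t: 1.6
eef_pos: [0.5001, 0.1019, 0.2497]
tcp_rot: [[-0.98, 0.001, -0.201], [0.201, -0.0, -0.98], [-0.001, -1.0, 0.0]]
contact_force: [-0.5, 0.2, -0.3]
grip_width: 0.0851
grasp_force: 0.0
```

```bash
cat >> h.py <<'E'
def pose(phi,back=0,al=np.radians(30),r=.155,yl=.010):
    er=-np.cos(phi)*ex+np.sin(phi)*ez; en=np.sin(phi)*ex+np.cos(phi)*ez
    z=-np.cos(al)*ey-np.sin(al)*er; y=-en
    return hin+r*er+yl*ey-back*z, np.c_[np.cross(y,z),y,z]
E
python3 - <<'E'
from h import *
o=log();print(np.round(o["q"],2))
for a in [(.15,.12),(.9,.12),(1.55,.12)]:
    P,R=pose(*a);print(a,P.round(3),units(P,R))
E
```

```text
[ 0.39  0.8   1.26 -1.26  2.09 -1.  ]
(0.15, 0.12) [0.499 0.116 0.112] (array([-0.46, -5.94, -1.69]), array([ 0.12,  4.59, -0.45]))
(0.9, 0.12) [0.577 0.1   0.248] (array([ -2.72,  -5.54, -10.07]), array([-2.52,  0.05, -0.44]))
(1.55, 0.12) [0.703 0.073 0.295] (array([ -4.68,  -4.7 , -17.31]), array([-6.82, -1.5 , -0.42]))
```

{"api": "play_rows", "payload": {"delta_rot": [[0,-2,-0.5],[-0.3,-4,-1],[-0.5,-5.9,-1.7],[-0.5,-5.9,-1.7],[-0.5,-5.9,-1.7]], "travel": [[0,1.5,-0.5],[0,3,-0.5],[0.1,4.6,-0.5],[0.1,4.6,-0.5],[0.1,4.6,-0.5]], "gripper": [50,50,50,50,50]}}

```text
t: 2.22
eef_pos: [0.5011, 0.1168, 0.1126]
tcp_rot: [[-0.943, -0.145, 0.301], [-0.308, 0.035, -0.951], [0.127, -0.989, -0.077]]
contact_force: [0.9, 0.5, -0.2]
grip_width: 0.0499
grasp_force: 0.0
```

Run:
```python
from h import *
o=log();print(np.round(o["q"],3),o["eef_pos"])
P,R=pose(.15,.12);print(units(P,R),o["grip_width"])
```

```text
[ 0.494  0.877  1.611 -1.375  1.623 -0.77 ] [0.50113826 0.11683924 0.11258528]
(array([ 0.04, -0.06, -0.03]), array([0.06, 0.02, 0.02])) 0.049913595106518334
```

```bash
cat >> h.py <<'E'
import json
def rz(a): return Ro.from_euler("z",a).as_matrix()
def ry(a): return Ro.from_euler("y",a).as_matrix()
def frames(q):
    A=rz(q[0]);B=A@ry(q[1]);C=B@ry(q[2]);D=C@rz(q[3]);E=D@ry(q[4]);F=E@rz(q[5]+np.pi/2); return A,B,C,D,E,F
def cols(q):
    A,B,C,D,E,F=frames(q); return np.c_[A[:,0],A[:,1],A[:,2],B[:,2],C[:,0],C[:,2],E[:,0],E[:,2]]
def load(): return [json.loads(l) for l in open("log.txt")]
def fit():
    L=load();M=np.vstack([cols(q) for q,_,_ in L]);b=np.concatenate([p for _,p,_ in L])
    w=1e-3; n=M.shape[1]
    return np.linalg.lstsq(np.vstack([M,w*np.eye(n)]),np.r_[b,w*np.array([0,0,.2,.4,0,.38,0,.3])[:n]],rcond=None)[0],M,b
E
python3 - <<'E'
from h import *
for q,p,R in load(): print(np.abs(frames(q)[-1]-np.array(R)).max())
x,M,b=fit();print(x.round(4),np.abs(M@x-b).max())
E
```

```text
2.0990154059319366e-16
5.020398159694128e-16
2.3592239273284576e-16
[ 0.      0.1175  0.1301  0.5371  0.103   0.3508 -0.      0.2575] 9.814568107391342e-07
```

```bash
cat >> h.py <<'E'
from scipy.optimize import least_squares
X,_,_=fit()
lo=np.array([-3.11,-.89,.22,-1.42,.17,-2.88]);hi=np.array([3.11,2.33,2.48,4.56,2.85,2.88])
def ik(P,R,q0):
    f=lambda q: np.r_[cols(q)@X-P, .3*(frames(q)[-1]-R).ravel()]
    s=least_squares(f,np.clip(q0,lo+.01,hi-.01),bounds=(lo,hi)); return s.x,np.linalg.norm(s.fun)
def poseg(phi,back=0,al=30,r=.155,yl=.010,s=1,flip=1):
    al=np.radians(al);er=-np.cos(phi)*ex+np.sin(phi)*ez; en=np.sin(phi)*ex+np.cos(phi)*ez
    z=-s*np.cos(al)*ey-np.sin(al)*er; y=-flip*en
    return hin+r*er+s*yl*ey-back*z, np.c_[np.cross(y,z),y,z]
E
python3 - <<'E'
from h import *
rng=np.random.default_rng(0)
for s in(1,-1):
  for al in(0,30,50):
    for fl in(1,-1):
      best=None
      for k in range(12):
        q0=rng.uniform(lo,hi);q0[0]=rng.uniform(-.8,.8);q0[1:3]=[.9,1.5]
        qs=[];m=9;er=0
        for phi in(.1,.5,.9,1.3,1.6):
          q,e=ik(*poseg(phi,0,al,s=s,flip=fl),q0);q0=q;er=max(er,e);m=min(m,(q-lo).min(),(hi-q).min());qs.append(q)
          if e>.003:break
        if er<.003 and (best is None or m>best[0]): best=(m,qs)
      print(s,al,fl,None if best is None else (round(best[0],2),best[1][0].round(2),best[1][-1].round(2)))
E
```

```text
1 0 1 None
1 0 -1 None
1 30 1 None
1 30 -1 None
1 50 1 None
1 50 -1 None
-1 0 1 (np.float64(0.16), array([-0.73,  0.94,  1.63,  1.12,  1.84,  0.61]), array([-0.61,  0.88,  1.11,  1.4 ,  1.94,  2.72]))
-1 0 -1 (np.float64(0.34), array([-0.73,  0.94,  1.63,  1.12,  1.84, -2.54]), array([-0.61,  0.88,  1.11,  1.4 ,  1.94, -0.42]))
-1 30 1 (np.float64(0.05), array([-0.81,  0.88,  2.02,  1.48,  1.54,  0.33]), array([-0.56,  0.74,  1.01,  0.97,  1.8 ,  2.83]))
-1 30 -1 (np.float64(0.07), array([-0.81,  0.88,  2.02,  1.48,  1.54, -2.81]), array([-0.56,  0.74,  1.01,  0.97,  1.8 , -0.32]))
-1 50 1 None
-1 50 -1 None
```

Run:
```python
from h import *
down=np.c_[-ey*1,-ex,-ez] # guess
for al in(10,20):
  for fl,w in((1,.6),(-1,-2.5)):
    q0=np.array([-.75,.92,1.7,1.2,1.75,w])
    for phi,bk in[(.05,.12),(.05,.0),(.15,0),(.5,0),(.9,0),(1.3,0),(1.62,0),(1.62,.12)]:
      P,R=poseg(phi,bk,al,s=-1,flip=fl);q,e=ik(P,R,q0);q0=q
      A,B,C,D,E,F=frames(q);W=P-X[7]*E[:,2]
      print(al,fl,phi,bk,q.round(2),"e%.4f"%e,"m%.2f"%min((q-lo).min(),(hi-q).min()),W.round(2))
```

```text
10 1 0.05 0.12 [-0.98  0.94  1.67  1.04  1.85  0.5 ] e0.0000 m0.81 [ 0.39 -0.37  0.09]
10 1 0.05 0.0 [-0.77  0.93  1.76  1.22  1.73  0.47] e0.0000 m0.72 [ 0.43 -0.26  0.09]
10 1 0.15 0 [-0.77  0.89  1.76  1.22  1.73  0.61] e0.0000 m0.72 [ 0.44 -0.26  0.11]
10 1 0.5 0 [-0.74  0.77  1.69  1.22  1.74  1.12] e0.0000 m0.79 [ 0.46 -0.26  0.18]
10 1 0.9 0 [-0.7   0.72  1.52  1.22  1.78  1.73] e0.0000 m0.96 [ 0.51 -0.27  0.24]
10 1 1.3 0 [-0.64  0.75  1.29  1.24  1.83  2.32] e0.0000 m0.56 [ 0.58 -0.29  0.27]
10 1 1.62 0 [-0.61  0.83  1.07  1.26  1.89  2.77] e0.0000 m0.11 [ 0.64 -0.3   0.28]
10 1 1.62 0.12 [-0.75  0.87  0.91  1.25  2.06  2.85] e0.0000 m0.03 [ 0.62 -0.42  0.3 ]
10 -1 0.05 0.12 [-0.98  0.94  1.67  1.04  1.85 -2.64] e0.0000 m0.24 [ 0.39 -0.37  0.09]
10 -1 0.05 0.0 [-0.77  0.93  1.76  1.22  1.73 -2.67] e0.0000 m0.21 [ 0.43 -0.26  0.09]
10 -1 0.15 0 [-0.77  0.89  1.76  1.22  1.73 -2.53] e0.0000 m0.35 [ 0.44 -0.26  0.11]
10 -1 0.5 0 [-0.74  0.77  1.69  1.22  1.74 -2.02] e0.0000 m0.79 [ 0.46 -0.26  0.18]
10 -1 0.9 0 [-0.7   0.72  1.52  1.22  1.78 -1.41] e0.0000 m0.96 [ 0.51 -0.27  0
[... 923 characters left out ...]
62 -0.4   0.36]
20 -1 0.05 0.12 [-1.05  0.91  1.85  1.1   1.73 -2.76] e0.0000 m0.12 [ 0.33 -0.34  0.09]
20 -1 0.05 0.0 [-0.8   0.92  1.89  1.34  1.63 -2.77] e0.0000 m0.11 [ 0.39 -0.24  0.09]
20 -1 0.15 0 [-0.79  0.86  1.89  1.33  1.62 -2.62] e0.0000 m0.26 [ 0.4  -0.24  0.12]
20 -1 0.5 0 [-0.76  0.7   1.8   1.28  1.58 -2.05] e0.0000 m0.68 [ 0.42 -0.24  0.2 ]
20 -1 0.9 0 [-0.7   0.63  1.59  1.19  1.62 -1.39] e0.0000 m0.89 [ 0.48 -0.25  0.27]
20 -1 1.3 0 [-0.63  0.68  1.3   1.13  1.72 -0.78] e0.0000 m1.08 [ 0.57 -0.27  0.31]
20 -1 1.62 0 [-0.59  0.79  1.03  1.12  1.84 -0.33] e0.0000 m0.81 [ 0.64 -0.29  0.32]
20 -1 1.62 0.12 [-0.73  0.81  0.85  1.13  2.04 -0.25] e0.0000 m0.63 [ 0.62 -0.4   0.36]
```

Run:
```python
from h import *
o=monitor.get_obs();q=np.array(o["q"])
P1=np.array([.45,-.18,.38]);R1=np.c_[ey,ex,-ez]
R0=np.array(o["tcp_rot"])
u=units(P1,R1);print(u)
rv=Ro.from_matrix(R0.T@R1).as_rotvec();
for k in np.linspace(0,1,7):
    P=np.array(o["eef_pos"])*(1-k)+P1*k;R=R0@Ro.from_rotvec(rv*k).as_matrix();q,e=ik(P,R,q);print(q.round(2),round(e,4))
P2,R2=poseg(1.62,.12,20,s=-1,flip=-1);print(P2,units(P2,R2,P1,R1));rv=Ro.from_matrix(R1.T@R2).as_rotvec()
for k in np.linspace(0,1,6):
    P=P1*(1-k)+P2*k;R=R1@Ro.from_rotvec(rv*k).as_matrix();q,e=ik(P,R,q);print(q.round(2),round(e,4))
```

```text
(array([-11.38,  16.89,  19.67]), array([ 5.79, -8.91,  8.2 ]))
[ 0.49  0.88  1.61 -1.37  1.62 -0.77] 0.0
[ 0.38  0.74  1.54 -1.18  1.65 -0.68] 0.0
[ 0.24  0.6   1.47 -0.98  1.66 -0.62] 0.0
[ 0.06  0.46  1.39 -0.78  1.68 -0.57] 0.0
[-0.14  0.35  1.3  -0.55  1.7  -0.54] 0.0
[-0.37  0.26  1.22 -0.29  1.75 -0.49] 0.0
[-0.63  0.2   1.14 -0.    1.8  -0.42] 0.0
[ 0.6682054  -0.16152405  0.27580516] (array([ 0.49, 14.  ,  0.34]), array([2.1 , 6.99, 3.47]))
[-0.63  0.2   1.14 -0.    1.8  -0.42] 0.0
[-0.68  0.3   1.07  0.22  1.88 -0.41] 0.0
[-0.71  0.42  1.01  0.45  1.94 -0.38] 0.0
[-0.73  0.54  0.96  0.67  1.98 -0.34] 0.0
[-0.74  0.68  0.91  0.89  2.01 -0.3 ] 0.0
[-0.73  0.81  0.85  1.13  2.04 -0.25] 0.0
```

{"api": "play_rows", "payload": {"delta_rot": [[-0.8,1.2,1.4],[-1.6,2.4,2.8],[-2.4,3.6,4.2],[-3.2,4.8,5.6],[-4,6,7],[-4.8,7.2,8.4],[-5.6,8.4,9.8],[-6.4,9.6,11.2],[-7.2,10.8,12.6],[-8,12,14],[-8.8,13.2,15.4],[-9.6,14.4,16.8]], "travel": [[0.3,-1.8,0],[0.5,-3.5,0],[0.8,-4.5,1],[1.2,-5,2],[1.8,-5.5,3],[2.4,-6,4],[3,-6.5,5],[3.6,-7,6],[4.2,-7.5,7],[4.8,-8,7.5],[5.4,-8.5,8],[5.8,-8.9,8.2]], "gripper": [50,50,50,50,50,50,50,50,50,50,50,50]}}

```text
t: 3.72
eef_pos: [0.4499, -0.1816, 0.3819]
tcp_rot: [[-0.056, 0.985, -0.161], [0.978, 0.022, -0.207], [-0.2, -0.169, -0.965]]
contact_force: [0.2, 0.0, -0.7]
grip_width: 0.05
grasp_force: 0.0
```

Run:
```python
from h import *
o=log();print(o["t"],np.round(o["q"],2),np.round(o["eef_pos"],3));x,M,b=fit();print(x.round(4),np.abs(M@x-b).max())
P2,R2=poseg(1.62,.12,20,s=-1,flip=-1);print(P2,units(P2,R2));q=o["q"]
R0=np.array(o["tcp_rot"]);P0=np.array(o["eef_pos"]);rv=Ro.from_matrix(R0.T@R2).as_rotvec()
for k in np.linspace(0,1,5):
    q,e=ik(P0*(1-k)+P2*k,R0@Ro.from_rotvec(rv*k).as_matrix(),q);print(q.round(2),round(e,4))
```

```text
3.725 [-0.49  0.24  1.1  -0.27  1.84 -0.6 ] [ 0.45  -0.182  0.382]
[0.     0.1175 0.1301 0.5371 0.103  0.3508 0.     0.2575] 8.918709657190771e-07
[ 0.6682054  -0.16152405  0.27580516] (array([-2.71, 16.54,  1.76]), array([0.96, 7.78, 2.1 ]))
[-0.49  0.24  1.1  -0.27  1.84 -0.6 ] 0.0
[-0.59  0.38  0.97  0.07  1.97 -0.55] 0.0
[-0.67  0.52  0.89  0.43  2.05 -0.44] 0.0
[-0.72  0.66  0.86  0.78  2.07 -0.33] 0.0
[-0.73  0.81  0.85  1.13  2.04 -0.25] 0.0
```

{"api": "play_rows", "payload": {"delta_rot": [[-0.3,2,0.2],[-0.6,4,0.4],[-0.9,6,0.6],[-1.2,8,0.8],[-1.5,10,1],[-1.8,12,1.2],[-2.2,14,1.5],[-2.7,16.5,1.8],[-2.7,16.5,1.8],[-2.7,16.5,1.8]], "travel": [[0,0.8,0],[0,1.6,0.2],[0.1,2.5,0.4],[0.3,3.5,0.7],[0.5,4.5,1],[0.7,5.5,1.4],[0.9,6.5,1.8],[1,7.8,2.1],[1,7.8,2.1],[1,7.8,2.1]], "gripper": [50,50,50,50,50,50,50,50,50,50]}}

```text
t: 4.97
eef_pos: [0.6677, -0.1588, 0.2724]
tcp_rot: [[0.12, 0.978, 0.171], [0.333, -0.202, 0.921], [0.935, -0.054, -0.349]]
contact_force: [-0.3, 0.1, -0.1]
grip_width: 0.05
grasp_force: 0.0
```

Run:
```python
from h import *
o=log();print(o["t"],np.round(o["q"],2),np.round(o["eef_pos"],3),o["contact_force"])
P2,R2=poseg(1.62,0,20,s=-1,flip=-1);print(P2,units(P2,R2))
a=cv2.resize(optics.read_camera("top")[0][95:225,230:370],None,fx=2.8,fy=2.8,interpolation=cv2.INTER_CUBIC)
b=cv2.resize(optics.read_camera("side")[0][100:240,270:410],None,fx=2.8,fy=2.8,interpolation=cv2.INTER_CUBIC)
c=np.zeros((392,792,3),np.uint8);c[:a.shape[0],:392]=a;c[:,400:]=b;cv2.imwrite("pics/z2.png",np.clip(c*1.5,0,255).astype(np.uint8))
```

```text
4.975 [-0.73  0.81  0.85  1.11  2.03 -0.25] [ 0.668 -0.159  0.272] [-0.33912628  0.10502513 -0.07292101]
[ 0.6894055  -0.05075334  0.23481241] (array([-0.05,  0.1 , -0.04]), array([0.11, 0.05, 3.88]))
```

View pics/z2.png

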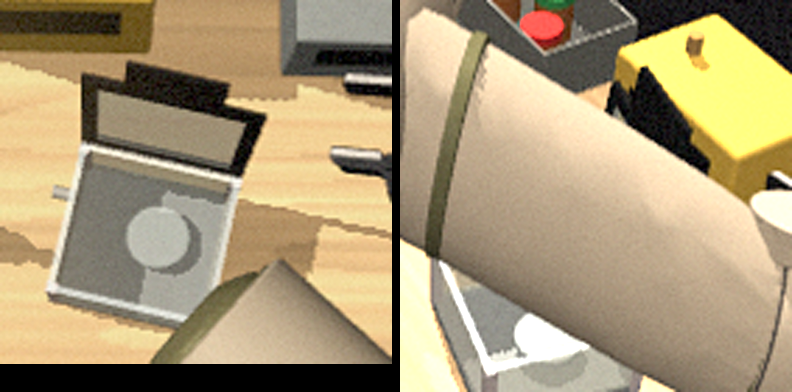

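The top view shows the two open fingertips at about (345,85) and (335,158) in the crop. They are to the right of the lid, and their insertion line straddles the tab. Sliding in next.

{"api": "play_rows", "payload": {"delta_rot": [[0,0,0],[0,0.1,0],[0,0.1,0],[0,0.1,0],[0,0.1,0]], "travel": [[0.1,0.05,1],[0.1,0.05,2],[0.1,0.05,3],[0.1,0.05,3.9],[0.1,0.05,3.9]], "gripper": [50,50,50,50,50]}}

```text
t: 5.7
eef_pos: [0.6897, -0.0479, 0.2348]
tcp_rot: [[0.119, 0.978, 0.17], [0.324, -0.2, 0.925], [0.939, -0.055, -0.341]]
contact_force: [-0.8, -1.1, 0.0]
grip_width: 0.0499
grasp_force: 0.0
```

Run:
```python
from h import *
o=log();print(o["t"],np.round(o["q"],2),np.round(o["eef_pos"],3),o["contact_force"])
for phi in np.arange(1.6,1.1,-.04):
    P2,R2=poseg(phi,0,20,s=-1,flip=-1);print(round(phi,2),*units(P2,R2))
a=cv2.resize(optics.read_camera("top")[0][95:195,230:370],None,fx=5,fy=5,interpolation=cv2.INTER_CUBIC)
cv2.imwrite("pics/z3.png",np.clip(a*1.5,0,255).astype(np.uint8))
```

```text
5.7 [-0.58  0.79  1.03  1.12  1.85 -0.32] [ 0.69  -0.048  0.235] [-0.82107898 -1.10557665  0.03613202]
1.6 [-0.16 -0.01 -0.25] [-0.03 -0.09 -0.09]
1.56 [-0.31 -0.01 -0.68] [-0.04 -0.3  -0.09]
1.52 [-0.47 -0.01 -1.11] [-0.06 -0.51 -0.08]
1.48 [-0.63 -0.01 -1.54] [-0.08 -0.71 -0.07]
1.44 [-0.78 -0.01 -1.98] [-0.11 -0.91 -0.06]
1.4 [-0.94 -0.01 -2.41] [-0.15 -1.12 -0.04]
1.36 [-1.1  -0.02 -2.84] [-0.2  -1.32 -0.02]
1.32 [-1.25 -0.02 -3.27] [-0.25 -1.52 -0.  ]
1.28 [-1.41 -0.02 -3.7 ] [-0.32 -1.71  0.02]
1.24 [-1.56 -0.02 -4.13] [-0.38 -1.9   0.05]
1.2 [-1.72 -0.02 -4.56] [-0.46 -2.09  0.08]
1.16 [-1.88 -0.02 -4.99] [-0.54 -2.28  0.11]
1.12 [-2.03 -0.02 -5.42] [-0.63 -2.46  0.14]
```

View pics/z3.png

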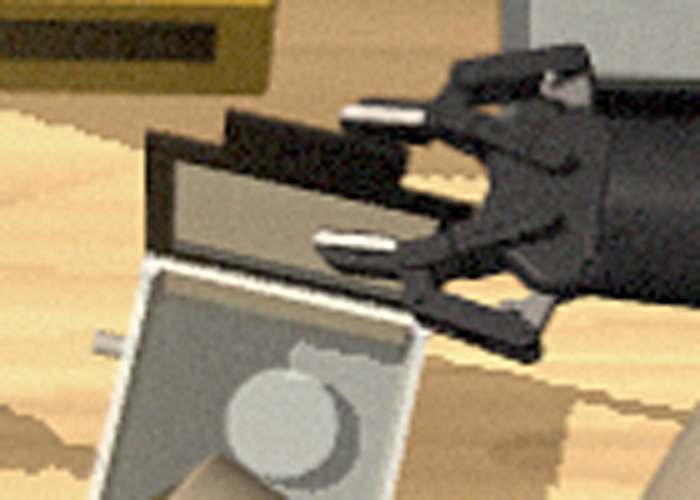

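The fingertips straddle the tab: rear tip at (345,115) behind it, front tip at (320,240) before it, tab right edge at x≈405. Now a slow push with the rear fingertip.

{"api": "play_rows", "payload": {"delta_rot": [[-0.2,0,-0.2],[-0.3,0,-0.7],[-0.5,0,-1.1],[-0.6,0,-1.5],[-0.8,0,-2],[-0.9,0,-2.4],[-1.1,0,-2.8],[-1.2,0,-3.3],[-1.4,0,-3.7]], "travel": [[0,-0.1,-0.1],[0,-0.3,-0.1],[-0.1,-0.5,-0.1],[-0.1,-0.7,-0.1],[-0.1,-0.9,-0.1],[-0.15,-1.1,0],[-0.2,-1.3,0],[-0.25,-1.5,0],[-0.3,-1.7,0]], "gripper": [50,50,50,50,50,50,50,50,50]}}

```text
t: 6.88
eef_pos: [0.6388, -0.0435, 0.2282]
tcp_rot: [[-0.193, 0.936, 0.293], [0.389, -0.201, 0.899], [0.901, 0.288, -0.326]]
contact_force: [0.4, -0.1, 0.1]
grip_width: 0.05
grasp_force: 0.1
```

Run:
```python
from h import *
o=log();print(o["t"],np.round(o["q"],2),np.round(o["eef_pos"],3),o["contact_force"],o["moment"])
for phi in np.arange(1.28,1.06,-.04):
    P2,R2=poseg(phi,0,20,s=-1,flip=-1);print(round(phi,2),*units(P2,R2))
a=cv2.resize(optics.read_camera("top")[0][95:195,230:370],None,fx=5,fy=5,interpolation=cv2.INTER_CUBIC)
cv2.imwrite("pics/z4.png",np.clip(a*1.5,0,255).astype(np.uint8))
```

```text
6.875 [-0.64  0.68  1.31  1.13  1.72 -0.81] [ 0.639 -0.044  0.228] [ 0.44281164 -0.05855184  0.10672858] [-0.45636985  0.10187519 -0.03405747]
1.28 [ 0.05 -0.01 -0.01] [ 0.06 -0.03  0.1 ]
1.24 [-0.11 -0.01 -0.44] [ 0.05 -0.24  0.1 ]
1.2 [-0.26 -0.01 -0.87] [ 0.04 -0.44  0.1 ]
1.16 [-0.42 -0.01 -1.3 ] [ 0.02 -0.65  0.11]
1.12 [-0.57 -0.01 -1.73] [-0.01 -0.85  0.12]
1.08 [-0.73 -0.01 -2.16] [-0.04 -1.06  0.13]
```

View pics/z4.png

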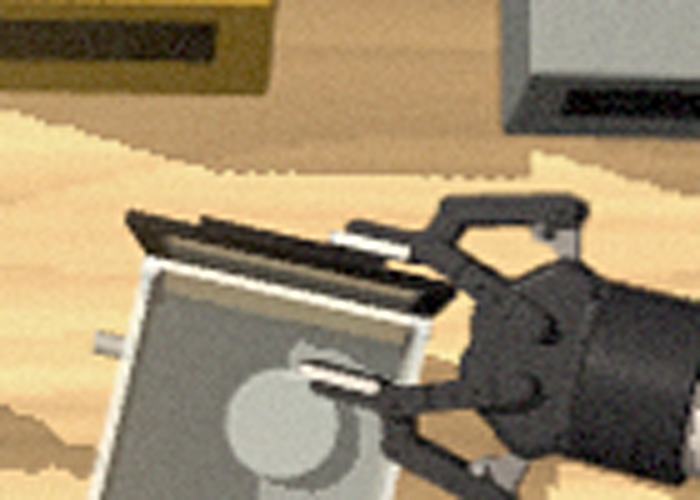

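The lid now follows the rear fingertip (tip at (335,240), tab just ahead of it at about 1.4 rad) and hasn't fallen yet. I'll keep pushing, then hold for the catch.

{"api": "play_rows", "payload": {"delta_rot": [[-0.1,0,-0.4],[-0.25,0,-0.9],[-0.4,0,-1.3],[-0.4,0,-1.3],[-0.4,0,-1.3],[-0.4,0,-1.3]], "travel": [[0.05,-0.25,0.1],[0.05,-0.45,0.1],[0,-0.65,0.1],[0,-0.65,0.1],[0,-0.65,0.1],[0,-0.65,0.1]], "gripper": [50,50,50,50,50,50]}}

```text
t: 7.68
eef_pos: [0.6219, -0.0359, 0.2212]
tcp_rot: [[-0.295, 0.899, 0.323], [0.409, -0.186, 0.893], [0.863, 0.395, -0.313]]
contact_force: [0.4, -1.4, 0.5]
grip_width: 0.0498
grasp_force: 0.0
```

Run:
```python
from h import *
o=log();print(o["t"],np.round(o["q"],2),np.round(o["eef_pos"],3),o["contact_force"],o["moment"])
a=cv2.resize(optics.read_camera("top")[0][95:195,230:370],None,fx=5,fy=5,interpolation=cv2.INTER_CUBIC)
cv2.imwrite("pics/z5.png",np.clip(a*1.5,0,255).astype(np.uint8))
for phi in np.arange(1.10,.0,-.07):
    P2,R2=poseg(phi,0,20,s=-1,flip=-1);print(round(phi,2),*units(P2,R2))
```

```text
7.675 [-0.66  0.65  1.4   1.14  1.68 -0.99] [ 0.622 -0.036  0.221] [ 0.4343011  -1.40223659  0.52623559] [-0.41037104  0.11958031 -0.02886036]
1.1 [-0.28 -0.03 -0.68] [ 0.02 -0.31 -0.03]
1.03 [-0.55 -0.03 -1.44] [-0.02 -0.67 -0.02]
0.96 [-0.83 -0.03 -2.19] [-0.07 -1.02  0.  ]
0.89 [-1.1  -0.03 -2.95] [-0.16 -1.37  0.03]
0.82 [-1.37 -0.03 -3.7 ] [-0.26 -1.72  0.07]
0.75 [-1.65 -0.03 -4.45] [-0.38 -2.05  0.12]
0.68 [-1.92 -0.03 -5.21] [-0.53 -2.38  0.17]
0.61 [-2.19 -0.03 -5.96] [-0.7  -2.69  0.23]
0.54 [-2.47 -0.03 -6.72] [-0.89 -2.99  0.3 ]
0.47 [-2.74 -0.03 -7.47] [-1.1  -3.28  0.38]
0.4 [-3.01 -0.04 -8.22] [-1.32 -3.55  0.46]
0.33 [-3.29 -0.04 -8.98] [-1.57 -3.8   0.55]
0.26 [-3.56 -0.04 -9.73] [-1.83 -4.03  0.65]
0.19 [ -3.83  -0.04 -10.49] [-2.1  -4.25  0.74]
0.12 [ -4.11  -0.04 -11.24] [-2.39 -4.44  0.85]
0.05 [ -4.38  -0.04 -11.99] [-2.69 -4.61  0.96]
```

View pics/z5.png

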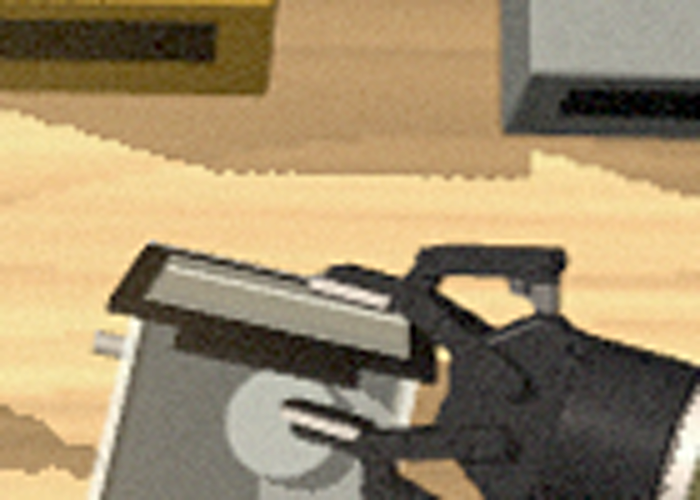

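The lid is now falling free: tab edge at about (265,360), between the rear finger (350,290) and the front finger (320,420). I'll catch it with the finger yielding downward.

{"api": "play_rows", "payload": {"delta_rot": [[-0.3,0,-0.7],[-0.5,0,-1.3],[-0.7,0,-1.8],[-0.85,0,-2.2],[-1,0,-2.6],[-1.1,0,-2.95],[-1.1,0,-2.95]], "travel": [[0,-0.3,0],[0,-0.6,0],[-0.05,-0.85,0],[-0.1,-1,0],[-0.1,-1.2,0],[-0.15,-1.4,0],[-0.15,-1.4,0]], "gripper": [50,50,50,50,50,50,50]}}

```text
t: 8.6
eef_pos: [0.5851, -0.0297, 0.2002]
tcp_rot: [[-0.509, 0.761, 0.402], [0.454, -0.16, 0.877], [0.732, 0.629, -0.264]]
contact_force: [0.3, 0.6, -1.5]
grip_width: 0.0497
grasp_force: 0.6
```

Run:
```python
from h import *
o=log();print(o["t"],np.round(o["q"],2),np.round(o["eef_pos"],3),o["contact_force"],o["moment"])
a=cv2.resize(optics.read_camera("top")[0][95:215,230:370],None,fx=5,fy=5,interpolation=cv2.INTER_CUBIC)
cv2.imwrite("pics/z6.png",np.clip(a*1.5,0,255).astype(np.uint8))
for phi in np.arange(.89,.0,-.07):
    P2,R2=poseg(phi,0,20,s=-1,flip=-1);print(round(phi,2),*units(P2,R2))
```

```text
8.6 [-0.71  0.63  1.6   1.19  1.62 -1.41] [ 0.585 -0.03   0.2  ] [ 0.28191852  0.58841632 -1.53088733] [-0.50834765  0.27982033  0.17693297]
0.89 [ 0.   -0.03 -0.01] [-0.01  0.03  0.03]
0.82 [-0.27 -0.03 -0.76] [-0.02 -0.33  0.04]
0.75 [-0.55 -0.03 -1.52] [-0.06 -0.69  0.05]
0.68 [-0.82 -0.03 -2.27] [-0.12 -1.05  0.07]
0.61 [-1.09 -0.03 -3.03] [-0.2 -1.4  0.1]
0.54 [-1.37 -0.03 -3.78] [-0.31 -1.74  0.14]
0.47 [-1.64 -0.03 -4.53] [-0.44 -2.08  0.18]
0.4 [-1.91 -0.03 -5.29] [-0.59 -2.4   0.24]
0.33 [-2.19 -0.03 -6.04] [-0.76 -2.72  0.3 ]
0.26 [-2.46 -0.03 -6.8 ] [-0.95 -3.02  0.37]
0.19 [-2.73 -0.03 -7.55] [-1.16 -3.3   0.44]
0.12 [-3.   -0.03 -8.31] [-1.39 -3.57  0.53]
0.05 [-3.28 -0.03 -9.06] [-1.63 -3.82  0.62]
```

View pics/z6.png

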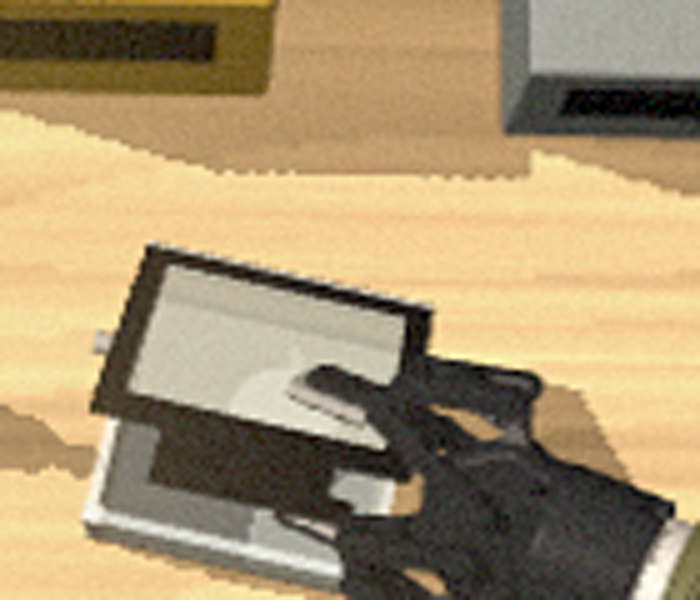

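The lid is caught. The front finger is under the tab (tip at about (280,515), tab right edge about (335,490)), carrying 1.5 N, with the rear finger well clear above. Lowering now.

{"api": "play_rows", "payload": {"delta_rot": [[-0.15,0,-0.4],[-0.35,0,-1],[-0.55,0,-1.5],[-0.75,0,-2],[-0.95,0,-2.6],[-1.1,0,-3],[-1.3,0,-3.5],[-1.45,0,-4],[-1.65,0,-4.5],[-1.8,0,-5],[-2,0,-5.5],[-2.2,0,-6]], "travel": [[0,-0.2,0],[0,-0.45,0],[-0.05,-0.7,0.05],[-0.1,-0.93,0.05],[-0.15,-1.2,0.1],[-0.2,-1.4,0.1],[-0.27,-1.62,0.1],[-0.35,-1.84,0.15],[-0.44,-2.06,0.2],[-0.53,-2.28,0.2],[-0.64,-2.5,0.25],[-0.76,-2.7,0.3]], "gripper": [50,50,50,50,50,50,50,50,50,50,50,50]}}

```text
t: 10.15
eef_pos: [0.5392, -0.0195, 0.1303]
tcp_rot: [[-0.8, 0.317, 0.509], [0.516, -0.069, 0.854], [0.306, 0.946, -0.108]]
contact_force: [-0.7, -1.3, -1.4]
grip_width: 0.0504
grasp_force: 0.5
```

Run:
```python
from h import *
o=log();print(o["t"],np.round(o["q"],2),np.round(o["eef_pos"],3),o["contact_force"],o["moment"])
for r in(.155,.160):
  for phi in (.33,.28,.23,.18,.13,.08,.03):
    P2,R2=poseg(phi,0,20,r=r,s=-1,flip=-1);print(r,round(phi,2),*units(P2,R2))
```

```text
10.15 [-0.78  0.77  1.85  1.31  1.59 -2.33] [ 0.539 -0.019  0.13 ] [-0.71743847 -1.29727245 -1.38455896] [-0.56236722  0.28882819  0.09487149]
0.155 0.33 [ 0.03 -0.02 -0.01] [ 0.03 -0.01 -0.  ]
0.155 0.28 [-0.17 -0.02 -0.55] [ 0.02 -0.27  0.  ]
0.155 0.23 [-0.37 -0.02 -1.09] [ 0.   -0.53  0.01]
0.155 0.18 [-0.56 -0.02 -1.63] [-0.03 -0.78  0.02]
0.155 0.13 [-0.76 -0.02 -2.17] [-0.07 -1.04  0.03]
0.155 0.08 [-0.95 -0.01 -2.71] [-0.12 -1.29  0.05]
0.155 0.03 [-1.15 -0.01 -3.24] [-0.19 -1.54  0.07]
0.16 0.33 [ 0.03 -0.02 -0.01] [ 0.18 -0.01 -0.06]
0.16 0.28 [-0.17 -0.02 -0.55] [ 0.18 -0.28 -0.06]
0.16 0.23 [-0.37 -0.02 -1.09] [ 0.16 -0.54 -0.05]
0.16 0.18 [-0.56 -0.02 -1.63] [ 0.13 -0.81 -0.04]
0.16 0.13 [-0.76 -0.02 -2.17] [ 0.08 -1.07 -0.02]
0.16 0.08 [-0.95 -0.01 -2.71] [ 0.03 -1.33 -0.  ]
0.16 0.03 [-1.15 -0.01 -3.24] [-0.04 -1.59  0.02]
```

{"api": "play_rows", "payload": {"delta_rot": [[0,0,-0.2],[-0.1,0,-0.4],[-0.2,0,-0.6],[-0.25,0,-0.8],[-0.3,0,-0.95],[-0.4,0,-1.1],[-0.45,0,-1.25],[-0.5,0,-1.4],[-0.55,0,-1.55],[-0.6,0,-1.65]], "travel": [[0.05,-0.1,0],[0.08,-0.2,-0.05],[0.1,-0.3,-0.05],[0.15,-0.4,-0.05],[0.15,-0.48,-0.05],[0.15,-0.55,-0.05],[0.15,-0.62,-0.05],[0.15,-0.69,-0.05],[0.13,-0.75,-0.05],[0.13,-0.81,-0.05]], "gripper": [50,50,50,50,50,50,50,50,50,50]}}

```text
t: 11.4
eef_pos: [0.5272, -0.0167, 0.1087]
tcp_rot: [[-0.835, 0.173, 0.522], [0.524, -0.04, 0.851], [0.168, 0.984, -0.057]]
contact_force: [0.9, 0.3, -1.4]
grip_width: 0.0495
grasp_force: 0.5
```

Run:
```python
from h import *
o=log();print(o["t"],np.round(o["q"],2),np.round(o["eef_pos"],3),o["contact_force"],o["moment"])
for phi in (.18,.15,.12,.09,.06,.03,0):
    P2,R2=poseg(phi,0,20,r=.16,s=-1,flip=-1);print(round(phi,2),*units(P2,R2))
```

```text
11.4 [-0.8   0.84  1.9   1.32  1.61 -2.59] [ 0.527 -0.017  0.109] [ 0.91776949  0.30912824 -1.40732887] [-0.52477165  0.27323526 -0.01556018]
0.18 [ 0.04 -0.02  0.01] [-0.02  0.    0.01]
0.15 [-0.07 -0.01 -0.32] [-0.02 -0.16  0.01]
0.12 [-0.19 -0.01 -0.64] [-0.03 -0.32  0.01]
0.09 [-0.31 -0.01 -0.96] [-0.04 -0.48  0.01]
0.06 [-0.43 -0.01 -1.29] [-0.06 -0.64  0.02]
0.03 [-0.54 -0.01 -1.61] [-0.08 -0.79  0.03]
0 [-0.66 -0.01 -1.93] [-0.1  -0.95  0.03]
```

{"api": "play_rows", "payload": {"delta_rot": [[0,0,-0.1],[-0.05,0,-0.2],[-0.1,0,-0.3],[-0.1,0,-0.4],[-0.15,0,-0.5],[-0.2,0,-0.6],[-0.2,0,-0.7]], "travel": [[0,-0.05,0],[0,-0.1,0],[0,-0.15,0],[0,-0.2,0],[0,-0.25,0],[-0.03,-0.3,0],[-0.03,-0.35,0]], "gripper": [50,50,50,50,50,50,50]}}

```text
t: 12.28
eef_pos: [0.5262, -0.0169, 0.0982]
tcp_rot: [[-0.844, 0.112, 0.525], [0.526, -0.022, 0.85], [0.107, 0.993, -0.04]]
contact_force: [0.2, 0.0, 0.2]
grip_width: 0.05
grasp_force: 0.0
```

Run:
```python
from h import *
o=log();print(o["t"],np.round(o["q"],2),np.round(o["eef_pos"],3),o["contact_force"],o["moment"],o["grasp_force"])
for phi in (.12,.09,.06,.03,0):
    P2,R2=poseg(phi,0,20,r=.16,s=-1,flip=-1);print(round(phi,2),*units(P2,R2))
```

```text
12.275 [-0.8   0.88  1.9   1.32  1.62 -2.68] [ 0.526 -0.017  0.098] [1.53319836e-01 1.52216278e-05 1.65409654e-01] [-0.39749342  0.31900135  0.01727005] 0.0
0.12 [ 0.01 -0.01  0.06] [0.   0.03 0.01]
0.09 [-0.11 -0.01 -0.26] [-0.   -0.13  0.01]
0.06 [-0.23 -0.01 -0.59] [-0.01 -0.29  0.02]
0.03 [-0.34 -0.01 -0.91] [-0.02 -0.45  0.02]
0 [-0.46 -0.01 -1.23] [-0.03 -0.61  0.03]
```

Finger load dropped from 1.4 N to zero, so the lid rests on the walls. I'll drop the finger a little further and draw back.

{"api": "play_rows", "payload": {"delta_rot": [[0,0,0],[0,0,-0.2],[-0.1,0,-0.3],[-0.1,0,-0.3],[-0.1,0,-0.3],[-0.1,0,-0.3],[-0.1,0,-0.3],[-0.1,0,-0.3],[-0.1,0,-0.3],[-0.1,0,-0.3],[-0.1,0,-0.3]], "travel": [[0,-0.1,0],[0,-0.2,0],[0,-0.27,0],[0,-0.27,-0.2],[0,-0.27,-0.7],[0,-0.27,-1.3],[0,-0.27,-2],[0,-0.27,-2.8],[0,-0.27,-3.6],[0,-0.27,-4.2],[0,-0.27,-4.2]], "gripper": [50,50,50,50,50,50,50,50,50,50,50]}}

```text
t: 13.65
eef_pos: [0.4589, -0.1251, 0.0954]
tcp_rot: [[-0.845, 0.086, 0.527], [0.528, -0.016, 0.849], [0.081, 0.996, -0.032]]
contact_force: [0.1, 0.8, 0.9]
grip_width: 0.05
grasp_force: 0.0
```

Run:
```python
from h import *
o=log();print(o["t"],np.round(o["q"],2),np.round(o["eef_pos"],3),o["contact_force"])
a=optics.read_camera("top")[0];D=None;b=optics.read_camera("side")[0]
c=np.hstack([cv2.resize(a[100:260,180:380],(400,320)),cv2.resize(b[90:330,250:490][:, :],(400,400))[:320]])
cv2.imwrite("pics/z7.png",np.clip(c*1.5,0,255).astype(np.uint8))
```

```text
13.65 [-1.07  0.89  1.86  1.08  1.73 -2.72] [ 0.459 -0.125  0.095] [0.08147169 0.79544444 0.855403  ]
```

View pics/z7.png

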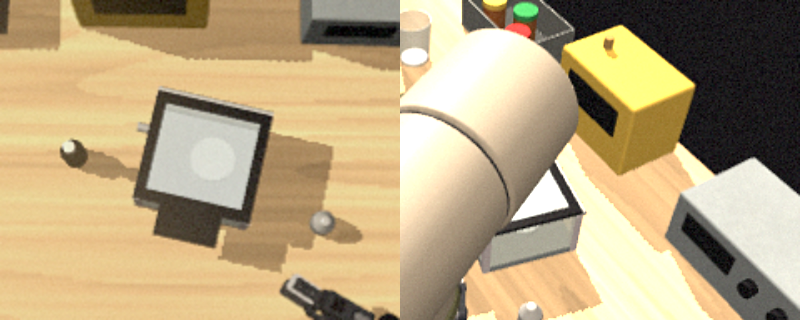

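The lid is fully shut over the dish at (212,158). The vial at (73,153) and objective at (321,222) haven't moved, and the hand is clear at (300,290). I'll raise the hand a little and then check and hand in.

{"api": "play_rows", "payload": {"delta_rot": [[0,0,0],[0,0,0],[0,0,0],[0,0,0],[0,0,0]], "travel": [[0,0.7,-0.3],[0,1.6,-0.6],[0,2.5,-1],[0,2.5,-1],[0,2.5,-1]], "gripper": [50,50,50,50,50]}}

```text
t: 14.38
eef_pos: [0.45, -0.1497, 0.1706]
tcp_rot: [[-0.847, 0.087, 0.525], [0.525, -0.017, 0.851], [0.083, 0.996, -0.031]]
contact_force: [-0.1, 0.4, -0.1]
grip_width: 0.0501
grasp_force: 0.0
```

Run:
```python
from h import *
D=optics.read_camera("top")[1]
P=hin-.165*ex+.08*0*ez; K,k,R,t=cam("top")
for r in(.03,.165):
    X0=hin-r*ex+np.array([0,0,.006]);u,v=proj("top",X0).round().astype(int);o,d=ray("top",u,v);print(r,(o+d*np.median(D[v-1:v+2,u-1:u+2]))[2])
o=monitor.get_obs();print(o["t"],np.abs(o["qvel"]).max(),o["contact_force"])
print(ticket.job_done())
```

```text
0.03 0.08680886883953676
0.165 0.08797328990792874
14.425 0.005816923117705276 [ 0.28492776 -0.33528638 -1.28654817]
the job is handed in; nothing more can be done
None
```

I tipped the lid forward with one fingertip, caught it from below on the other finger and lowered it fully shut without gripping it; the dish, vial and objective are where they were, the hand is clear, and I handed the job in at 14.4 s.

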